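# Unload the reed-plate dryer

## Robot

A 7-joint arm with a two-finger parallel gripper is mounted at the origin on the work surface. World frame = base frame: x ahead of the robot, y to its left, z up, the work surface at z = 0. Lengths are in mm, angles in rad, forces in N, time in s.
With the tool pointing down it reaches from about 400 to 900 mm from the base axis. Payload 5.6 kg.
Tool frame: the origin (TCP) lies at the very end of the fingers, on their centre line; the grasp point (between the pads) lies 19 mm behind it (robot.grasp_offset is the distance from the TCP to the grasp point, in mm); z points along the fingers, y is the direction in which the jaws open and shut (so a half turn about z gives the same grasp; the last joint's range is limited). The gripper opens to 92 mm and grips with 3 to 60 N. Pads are 20 mm wide; open, the fingers measure 128 mm over their backs; the gripper's body (75 mm by 189 mm) begins 69 mm behind the grasp point.
Start: joints at [-1.144, 0.468, -0.012, 1.603, 0.006, 1.071, -0.056], TCP at [294.3, 579.566, 214.592] pointing down, gripper open.
Joint ranges: [-2.53, 2.53], [-0.31, 2.02], [-1.57, 1.55], [0.28, 2.44], [-1.29, 4.43], [0.15, 1.84], [-2.92, 2.92]. Speed limits (rad/s): [2.57, 2.57, 3.14, 3.14, 3.14, 3.14, 3.14].

## Interface

Orientations are given as [roll, pitch, yaw] about the fixed x, y, z axes, in that order (R = Rz(yaw) Ry(pitch) Rx(roll)).
In Python, from plant import robot gives the robot as it stands. The module is installed in compiled form; this text tells all that it offers.
- The arm moves only by the tool apply_moves, never from a script. Its argument "rows" is text: rows parted by semicolons, each of 4 numbers parted by spaces: the shift along the world's x, y, z in mm, then the turn about the world's z in rad. In form: tx ty tz twist; .... A call has 1 to 10 rows; each row shifts and turns the pose as measured when the row begins; what a row does not reach is not made up. A row lasts 1/10 s, in which the tool goes at most 50 mm and 8.59 degrees, less where a joint would pass 70% of its speed; a pose out of reach is approached as far as the arm can. A call is refused whole if a number of a shift passes 50 or a number of a turn 0.15, either way. A call with a gripper value outside its range is refused whole. "fingers" is the finger opening in mm, from 0 to 91.9, set as the call begins (left out, the last holds). The fingers move at their own pace and stop on an object; "squeeze" is the grip in N (left out, the last holds). Time passes only in rows, so rows that do not move let the fingers close. It gives the time, the measured TCP pose, the force and the opening at its end, in the units of the state.
- robot.observe(): the state, without advancing time (a new reading comes with each control period).
- robot.read_camera(name): name is "scene" or "top" or "wrist"; returns a dict with "frame" (420x560x3 uint8, blue, green, red), "range_z" (420x560 float32, mm along the optical axis (not along the pixel's ray), 0 where there is no reading), "intrinsics" (3x3 intrinsics, pixels), "R" (3x3) and "t" (3): a world point X has camera coordinates R X + t; the wrist camera has in their place "tool_from_camera" (4x4, takes a point from camera to tool coordinates, whose origin is the TCP and whose axes are the flange's). Camera axes: x right, y down, z forward; pixel columns grow to the right and rows downward; lengths in mm; the calibration is good to about 2 mm. A picture is of the moment at which its call begins: read the wrist's pose just before it.
- robot.job_done(): hands the job in, once; it reports no verdict.
The state is a dict: "clock": time; "joint_positions": joint angles; "qvel": joint speeds; "tau": joint torques, N m; "tcp_pos": TCP position; "eef_rot": TCP orientation; "contact_force": force on the tool from outside, world axes, zero at the start; "moment": the same for the moment, N m; "width": finger opening in mm.
Only numpy, scipy, OpenCV 4.12 (cv2) and the standard library are available. Lean on these libraries where they do the work, as an engineer would, in place of code of your own. Each camera call takes 0.05 s, during which the arm holds its last target. There are 200 camera calls.

## Task

Unload the reed dryer: first slide the orange air fader fully home to its closed end, and only then lift every red-capped brass reed cartridge straight up out of its well and put it into the wooden tray that holds the copper tuning-weight tin (not the one with the green glass jar), leaving tin and jar in their trays; standing or lying in the tray is fine, but not piled up. Keep the air closed until the last cartridge is in the tray, then set the fader level with the green marker beside its track. Do not disturb the comb, the clip, the burnisher or the probe.

Things in the scene. Friction and masses are not known exactly. Their poses are not given: they have to be found in the camera images.
- dryer: The bench dryer, fixed: a box 160 mm (its x) by 280 mm (its y) by 75 mm high, spanning x -80 to +80 mm. Origin at the underside on its centre line, z up. Its far part (x +5 to +80 mm) is an aluminium block with five square wells in a row along its y, centres at x = +42.5 mm, y = -100, -50, 0, +50, +100 mm; each well is 26 mm wide and 62 mm deep (floor 13 mm above the table). Its near part is the grey fader panel, flat top at 75 mm.
- fader (a joint): Air fader position in m: 0 = fully home at the closed end (the dryer's -y end of the track), 0.12 = fully open; it grows along the dryer's +y. It stays where it is left; light friction of about 1.5 N.
- fader_grip (a point): Point on the orange fader grip, on its centre line, 24 mm above the panel top (99 mm above the table). The grip is 24 mm (dryer x) by 16 mm (dryer y) and stands from 4 to 38 mm above the panel; the track lies along the dryer's y at x = -45 mm. The black strip under the grip is at most 3 mm high.
- mark_line (a point): The fixed green marker on the panel, 3 mm high, 5 mm wide along the track, 20 mm nearer to the dryer's near edge than the fader track. The point is at its centre, on top; its axes are parallel to the dryer's. The fader is set when its grip has the same position along the dryer's y as this point.
- tray_left: Loose shallow birch tray, outside 180 mm (its x) by 160 mm (its y) by 25 mm high, walls and floor 5 mm, 0.5 kg, starting to the robot's left. Origin at the centre of its underside, z up.
- tray_right: The same kind of tray, starting to the robot's right.
- tin: Copper tuning-weight tin, round, 40 mm across, 25 mm high, standing in one of the two trays near its robot-side end (60 mm from the tray's centre). Origin at the centre of its underside.
- jar: Green glass jar with a white lid, round, 38 mm across, 29 mm high, standing in the other tray in the same way. Origin at the centre of its underside.
- clip: Bystander: steel spring clip clamping a brass reed plate, 100 mm long, lying on the birch board beyond the dryer.
- comb: Bystander: clear acrylic comb, 100 by 28 by 12 mm, lying on the birch board beyond the dryer.
- burnisher: Bystander: steel burnisher with black handle, 140 mm long, 12 mm high, lying beyond the right tray.
- probe: Bystander: bone-handled probe, 120 mm long, 10 mm high, lying beyond the left tray.
- cart0_mid (a point): Reed cartridge 1 (may be absent): square brass stick 24 by 24 by 100 mm with a red cap as its top 12 mm, 80 to 170 g. Point at its centre, half-way up; its z runs along its length towards the cap. At the start it stands in a dryer well, aligned with the dryer, 38 mm showing above the block; the next wells are 50 mm away along the dryer's y, so fingers fit only from above, closing along the dryer's x.
- cart1_mid (a point): Reed cartridge 2 (may be absent): square brass stick 24 by 24 by 100 mm with a red cap as its top 12 mm, 80 to 170 g. Point at its centre, half-way up; its z runs along its length towards the cap. At the start it stands in a dryer well, aligned with the dryer, 38 mm showing above the block; the next wells are 50 mm away along the dryer's y, so fingers fit only from above, closing along the dryer's x.
- cart2_mid (a point): Reed cartridge 3 (may be absent): square brass stick 24 by 24 by 100 mm with a red cap as its top 12 mm, 80 to 170 g. Point at its centre, half-way up; its z runs along its length towards the cap. At the start it stands in a dryer well, aligned with the dryer, 38 mm showing above the block; the next wells are 50 mm away along the dryer's y, so fingers fit only from above, closing along the dryer's x.
- cart3_mid (a point): Reed cartridge 4 (may be absent): square brass stick 24 by 24 by 100 mm with a red cap as its top 12 mm, 80 to 170 g. Point at its centre, half-way up; its z runs along its length towards the cap. At the start it stands in a dryer well, aligned with the dryer, 38 mm showing above the block; the next wells are 50 mm away along the dryer's y, so fingers fit only from above, closing along the dryer's x.
- cart4_mid (a point): Reed cartridge 5 (may be absent): square brass stick 24 by 24 by 100 mm with a red cap as its top 12 mm, 80 to 170 g. Point at its centre, half-way up; its z runs along its length towards the cap. At the start it stands in a dryer well, aligned with the dryer, 38 mm showing above the block; the next wells are 50 mm away along the dryer's y, so fingers fit only from above, closing along the dryer's x.
Mind the look-alikes: they are no part of the job. Leave any blue look-alike of the part that bears cart0_mid alone.

How it is judged (in metres and radians):
On the way, in this order (a step that is already met when the one before it is completed fails the run):
1. the fader is fully closed (within 6 mm of its closed end) with every cartridge still in its well (value of joint fader below 0.006 m and distance of each of cart0_mid, cart1_mid, cart2_mid, cart3_mid, cart4_mid from where it was at the start of the episode below 0.015 m), for 0.2 s.
2. with the fader still closed, every cartridge is released in the tray with the copper tin ((((x of cart0_mid in the frame of tray_left between -0.08 and 0.08 m and y of cart0_mid in the frame of tray_left between -0.07 and 0.07 m and z of cart0_mid in the frame of tray_left between 0 and 0.065 m) and (x of cart1_mid in the frame of tray_left between -0.08 and 0.08 m and y of cart1_mid in the frame of tray_left between -0.07 and 0.07 m and z of cart1_mid in the frame of tray_left between 0 and 0.065 m) and (x of cart2_mid in the frame of tray_left between -0.08 and 0.08 m and y of cart2_mid in the frame of tray_left between -0.07 and 0.07 m and z of cart2_mid in the frame of tray_left between 0 and 0.065 m) and (x of cart3_mid in the frame of tray_left between -0.08 and 0.08 m and y of cart3_mid in the frame of tray_left between -0.07 and 0.07 m and z of cart3_mid in the frame of tray_left between 0 and 0.065 m) and (x of cart4_mid in the frame of tray_left between -0.08 and 0.08 m and y of cart4_mid in the frame of tray_left between -0.07 and 0.07 m and z of cart4_mid in the frame of tray_left between 0 and 0.065 m) and (x of tin in the frame of tray_left between -0.08 and 0.08 m and y of tin in the frame of tray_left between -0.07 and 0.07 m and z of tin in the frame of tray_left between 0 and 0.02 m) and (x of jar in the frame of tray_right between -0.08 and 0.08 m and y of jar in the frame of tray_right between -0.07 and 0.07 m and z of jar in the frame of tray_right between 0 and 0.02 m)) or ((x of cart0_mid in the frame of tray_right between -0.08 and 0.08 m and y of cart0_mid in the frame of tray_right between -0.07 and 0.07 m and z of cart0_mid in the frame of tray_right between 0 and 0.065 m) and (x of cart1_mid in the frame of tray_right between -0.08 and 0.08 m and y of cart1_mid in the frame of tray_right between -0.07 and 0.07 m and z of cart1_mid in the frame of tray_right between 0 and 0.065 m) and (x of cart2_mid in the frame of tray_right between -0.08 and 0.08 m and y of cart2_mid in the frame of tray_right between -0.07 and 0.07 m and z of cart2_mid in the frame of tray_right between 0 and 0.065 m) and (x of cart3_mid in the frame of tray_right between -0.08 and 0.08 m and y of cart3_mid in the frame of tray_right between -0.07 and 0.07 m and z of cart3_mid in the frame of tray_right between 0 and 0.065 m) and (x of cart4_mid in the frame of tray_right between -0.08 and 0.08 m and y of cart4_mid in the frame of tray_right between -0.07 and 0.07 m and z of cart4_mid in the frame of tray_right between 0 and 0.065 m) and (x of tin in the frame of tray_right between -0.08 and 0.08 m and y of tin in the frame of tray_right between -0.07 and 0.07 m and z of tin in the frame of tray_right between 0 and 0.02 m) and (x of jar in the frame of tray_left between -0.08 and 0.08 m and y of jar in the frame of tray_left between -0.07 and 0.07 m and z of jar in the frame of tray_left between 0 and 0.02 m))) and value of joint fader below 0.012 m and contact force between each of cart0, cart1, cart2, cart3, cart4 and the fingers below 0.1 N), for 0.3 s.
At the end, for the whole second after the job is handed in: Every cartridge present rests, released, inside the tray that holds the copper tin (its centre within the walls and less than 65 mm above the table, so not piled up), both trays flat, tin and jar each still in a tray of their own, and the fader is within 6 mm of the green marker along the track ((((x of cart0_mid in the frame of tray_left between -0.08 and 0.08 m and y of cart0_mid in the frame of tray_left between -0.07 and 0.07 m and z of cart0_mid in the frame of tray_left between 0 and 0.065 m) and (x of cart1_mid in the frame of tray_left between -0.08 and 0.08 m and y of cart1_mid in the frame of tray_left between -0.07 and 0.07 m and z of cart1_mid in the frame of tray_left between 0 and 0.065 m) and (x of cart2_mid in the frame of tray_left between -0.08 and 0.08 m and y of cart2_mid in the frame of tray_left between -0.07 and 0.07 m and z of cart2_mid in the frame of tray_left between 0 and 0.065 m) and (x of cart3_mid in the frame of tray_left between -0.08 and 0.08 m and y of cart3_mid in the frame of tray_left between -0.07 and 0.07 m and z of cart3_mid in the frame of tray_left between 0 and 0.065 m) and (x of cart4_mid in the frame of tray_left between -0.08 and 0.08 m and y of cart4_mid in the frame of tray_left between -0.07 and 0.07 m and z of cart4_mid in the frame of tray_left between 0 and 0.065 m) and (x of tin in the frame of tray_left between -0.08 and 0.08 m and y of tin in the frame of tray_left between -0.07 and 0.07 m and z of tin in the frame of tray_left between 0 and 0.02 m) and (x of jar in the frame of tray_right between -0.08 and 0.08 m and y of jar in the frame of tray_right between -0.07 and 0.07 m and z of jar in the frame of tray_right between 0 and 0.02 m)) or ((x of cart0_mid in the frame of tray_right between -0.08 and 0.08 m and y of cart0_mid in the frame of tray_right between -0.07 and 0.07 m and z of cart0_mid in the frame of tray_right between 0 and 0.065 m) and (x of cart1_mid in the frame of tray_right between -0.08 and 0.08 m and y of cart1_mid in the frame of tray_right between -0.07 and 0.07 m and z of cart1_mid in the frame of tray_right between 0 and 0.065 m) and (x of cart2_mid in the frame of tray_right between -0.08 and 0.08 m and y of cart2_mid in the frame of tray_right between -0.07 and 0.07 m and z of cart2_mid in the frame of tray_right between 0 and 0.065 m) and (x of cart3_mid in the frame of tray_right between -0.08 and 0.08 m and y of cart3_mid in the frame of tray_right between -0.07 and 0.07 m and z of cart3_mid in the frame of tray_right between 0 and 0.065 m) and (x of cart4_mid in the frame of tray_right between -0.08 and 0.08 m and y of cart4_mid in the frame of tray_right between -0.07 and 0.07 m and z of cart4_mid in the frame of tray_right between 0 and 0.065 m) and (x of tin in the frame of tray_right between -0.08 and 0.08 m and y of tin in the frame of tray_right between -0.07 and 0.07 m and z of tin in the frame of tray_right between 0 and 0.02 m) and (x of jar in the frame of tray_left between -0.08 and 0.08 m and y of jar in the frame of tray_left between -0.07 and 0.07 m and z of jar in the frame of tray_left between 0 and 0.02 m))) and contact force between each of cart0, cart1, cart2, cart3, cart4 and the fingers below 0.1 N and linear speed of each of cart0, cart1, cart2, cart3, cart4 below 0.02 m/s and y of fader_grip in the frame of mark_line between -0.006 and 0.006 m and angle between each of tray_left, tray_right's own z axis and vertical below 0.1 rad); the robot touches nothing.
It fails at once if the clip is shoved more than 5 cm (distance of clip from where it was at the start of the episode above 0.05 m).
It fails at once if the comb is shoved more than 5 cm (distance of comb from where it was at the start of the episode above 0.05 m).
It fails at once if the burnisher is shoved more than 5 cm (distance of burnisher from where it was at the start of the episode above 0.05 m).
It fails at once if the probe is shoved more than 5 cm (distance of probe from where it was at the start of the episode above 0.05 m).
It fails at once if a cartridge is lifted while the air fader is open (more than 30 mm from closed) (value of joint fader above 0.03 m and (height (world z) of cart0_mid between 0.09 and 0.5 m or height (world z) of cart1_mid between 0.09 and 0.5 m or height (world z) of cart2_mid between 0.09 and 0.5 m or height (world z) of cart3_mid between 0.09 and 0.5 m or height (world z) of cart4_mid between 0.09 and 0.5 m)).
Of cart0, cart1, cart2, cart3, cart4 only 3 to 5 are there at a start; the rules pass over those that are not, and their reading is None.
At some moment in a run one of tray_left, tray_right may be knocked a few centimetres aside while the robot is not near it.
Once in a run the grip may slacken for a moment while it holds something.
It also fails if it takes over 210 s, if anything falls off the work surface, if the arm or the gripper's body presses on something with over 40 N, if the wrist force passes 120 N, or if a joint passes its speed limit or range.

## Working session

There is one attempt and no reset: what is moved stays moved. The work goes in short steps, Python scripts to look and compute and a tool call to move; the robot and the scene stay as the last step left them, time stands still between calls to the robot, and variables do not carry over. Pictures are saved under pics/ and viewed, about 12 in all and at most 16, crops included, and the job is handed in when it is done.

Besides the shell and the picture viewer there is one more tool, called in YAML: its name, and indented under it one key for each argument. apply_moves: Moves the arm, as the interface text tells. Its arguments: {"type":"object","properties":{"rows":{"type":"string"},"fingers":{"type":"number"},"squeeze":{"type":"number"}},"required":["rows"]}

```bash
mkdir -p pics; cat > h.py <<'E'
import numpy as np, cv2
from plant import robot
def cam(n):
    s=robot.observe(); d=robot.read_camera(n)
    if n=="wrist":
        from scipy.spatial.transform import Rotation as Ro
        T=np.eye(4); T[:3,:3]=Ro.from_euler('xyz',s["eef_rot"]).as_matrix(); T[:3,3]=s["tcp_pos"]
        M=T@np.array(d["tool_from_camera"]); M=np.linalg.inv(M); d["R"]=M[:3,:3]; d["t"]=M[:3,3]
    return d
def world(d):
    z=d["range_z"]; K=np.array(d["intrinsics"]); v,u=np.indices(z.shape)
    c=np.stack([(u-K[0,2])/K[0,0]*z,(v-K[1,2])/K[1,1]*z,z],-1)
    return (c-np.array(d["t"]).ravel())@np.array(d["R"])
def ray(d,u,v,h):
    K=np.array(d["intrinsics"]);R=np.array(d["R"]);t=np.array(d["t"]).ravel()
    r=R.T@np.linalg.inv(K)@[u,v,1]; o=-R.T@t
    return o+r*(h-o[2])/r[2]
E
python3 - <<'E'
from h import *
for n in("top","scene"):
    d=cam(n); cv2.imwrite(f"pics/{n}0.png",d["frame"]); np.savez(f"{n}0.npz",**d)
s=robot.observe();print(s)
E
```

```text
{'clock': 0.1, 'joint_positions': array([-1.1439618 ,  0.46828111, -0.011575  ,  1.60349839,  0.00599294,
        1.07141468, -0.05632359]), 'qvel': array([-0.00051531, -0.00044425, -0.00223638, -0.00336358, -0.00087874,
        0.00060869,  0.00152673]), 'tau': array([ 8.62228644e-04, -5.21641624e+01, -1.27311618e-02, -2.44362617e+01,
       -5.68639522e-02,  1.41445856e-02,  4.30615296e-05]), 'tcp_pos': array([294.1214364 , 579.07365006, 213.75450882]), 'eef_rot': array([-3.14002988e+00,  1.20414473e-04,  2.67164178e+00]), 'contact_force': array([ 0.14228177,  0.27593378, -0.81140587]), 'moment': array([-0.01694705,  0.03393714,  0.0144274 ]), 'width': 91.91557295495093}
```

View pics/top0.png

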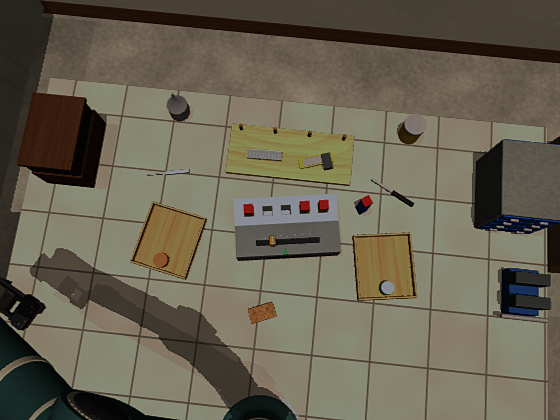

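View pics/scene0.png

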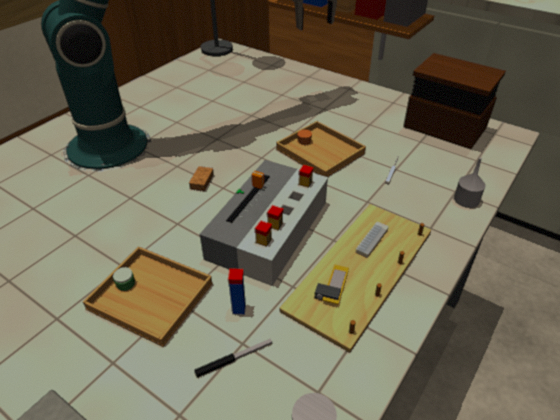

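Top view: three red-capped cartridges at (249,210), (305,207) and (323,206), with a blue look-alike standing at (365,203). The fader is at (272,241) and the green mark at (285,254). The tin is in the left tray at (161,260) and the jar is in the right tray at (387,288).

```bash
cat >> h.py <<'E'
def blobs(d,lo,hi,mn=8,zlo=-50,zhi=300):
    m=cv2.inRange(cv2.cvtColor(d["frame"],cv2.COLOR_BGR2HSV),lo,hi); W=world(d); m[(W[...,2]<zlo)|(W[...,2]>zhi)]=0
    n,l,s,c=cv2.connectedComponentsWithStats(m); o=[]
    for i in range(1,n):
        if s[i,4]>=mn: o.append((c[i].round(1),s[i,4],np.median(W[l==i],0).round(1), np.percentile(W[l==i],[3,97],axis=0).round(0).tolist()))
    return o
E
python3 - <<'E'
from h import *
d=dict(np.load("top0.npz")); W=world(d)
for nm,lo,hi in(("red",(0,190,100),(4,255,255)),("red2",(172,180,100),(180,255,255)),("orange",(5,170,120),(16,255,255)),("green",(50,100,60),(90,255,255))):
    print(nm); [print(b) for b in blobs(d,lo,hi,4)]
z=W[...,2]; x,y=W[...,0],W[...,1]
# dryer top
print(d["range_z"][240,300],W[245,250],W[300,320],W[200,240])
m=((z>66)&(z<84)).astype(np.uint8); n,l,s,c=cv2.connectedComponentsWithStats(m)
i=1+np.argmax([s[k,4] if 200<c[k][0]<360 and 180<c[k][1]<280 else 0 for k in range(1,n)])
p=W[l==i][:,:2].astype(np.float32); r=cv2.minAreaRect(p);print("dryer",s[i],r)
# trays
for (u0,u1,v0,v1) in((120,215,195,285),(345,420,225,305)):
    q=W[v0:v1,u0:u1]; mm=(q[...,2]>16)&(q[...,2]<32)
    mm=cv2.morphologyEx(mm.astype(np.uint8),cv2.MORPH_OPEN,np.ones((1,1))); n,l,s,c=cv2.connectedComponentsWithStats(mm)
    i=1+np.argmax(s[1:,4]); print("tray",s[i],cv2.minAreaRect(q[l==i][:,:2].astype(np.float32)))
E
```

```text
red
(array([366.4, 200.6]), np.int32(76), array([ 638. , -218.4,  100.2]), [[627.0, -230.0, 96.0], [652.0, -206.0, 105.0]])
(array([304.4, 204.9]), np.int32(72), array([606.6, -54.7, 112.1]), [[594.0, -65.0, 109.0], [617.0, -45.0, 118.0]])
(array([323.5, 204. ]), np.int32(72), array([ 613.7, -104.5,  112.7]), [[602.0, -114.0, 108.0], [624.0, -95.0, 117.0]])
(array([247.9, 208.1]), np.int32(79), array([581.1,  92.2, 112.9]), [[570.0, 81.0, 107.0], [592.0, 103.0, 118.0]])
red2
orange
(array([159.8, 259.4]), np.int32(149), array([429.9, 321.9,  30. ]), [[414.0, 306.0, 25.0], [447.0, 338.0, 36.0]])
(array([270.2, 308.8]), np.int32(31), array([329.6,   6.6,  21.8]), [[319.0, -3.0, 17.0], [346.0, 14.0, 28.0]])
(array([265.4, 305.6]), np.int32(8), array([339.1,  20.5,  22.7]), [[332.0, 16.0, 18.0], [341.0, 24.0, 27.0]])
(array([254. , 309.5]), np.int32(39), array([324. ,  49.8,  21.8]), [[311.0, 34.0, 17.0], [335.0, 63.0, 28.0]])
(array([263.3, 317.3]), np.int32(28), array([305.2,  23.8,  22.2]), [[300.0, 6.0, 16.0], [315.0, 34.0, 25.0]])
(array([273.5, 315. ]), np.int32(8), array([315.1,  
[... 228 characters left out ...]
  22.4]), [[291.0, 38.0, 19.0], [303.0, 55.0, 27.0]])
green
(array([284.9, 251.6]), np.int32(16), array([480.7, -16.6,  77.6]), [[477.0, -23.0, 72.0], [490.0, -12.0, 82.0]])
1336.309 [490.08413149  77.60909363  73.31902901] [ 370.00548999 -127.6799256    -4.07546686] [609.37011377 119.08852999  76.00479361]
dryer [ 234  194  107   64 5533] ((555.7159423828125, -13.72467041015625), (162.4469451904297, 280.3472595214844), 9.403878211975098)
tray [ 10   7  76  77 518] ((489.49505615234375, 309.0904541015625), (161.18446350097656, 181.01707458496094), 79.0365982055664)
tray [  9   8  63  67 523] ((481.21771240234375, -293.85888671875), (180.56744384765625, 161.74095153808594), 8.618451118469238)
```

```bash
cat >> h.py <<'E'
a=0.164; DC=np.array([555.7,-13.7]); DX=np.array([np.cos(a),np.sin(a)]); DY=np.array([-np.sin(a),np.cos(a)])
def dry(p): p=np.array(p)[:2]-DC; return (p@DX).round(1),(p@DY).round(1)
def w(x,y): return (DC+x*DX+y*DY).round(1)
E
python3 - <<'E'
from h import *
d=dict(np.load("top0.npz"))
for b in blobs(d,(5,110,60),(25,255,255),6,82,140): print("or",b,dry(b[2]), dry(ray(d,*b[0],113)))
for b in blobs(d,(45,100,50),(90,255,255),6,60,90): print("gr",b,dry(ray(d,*b[0],78)))
for b in blobs(d,(0,190,100),(4,255,255),20,90,140): print("red",dry(ray(d,*b[0],113)))
print(w(-45,0))
E
```

```text
or (array([274., 240.]), np.int32(27), array([503.7,  14.8, 112.8]), [[494.0, 11.0, 109.0], [515.0, 18.0, 115.0]]) (np.float64(-46.6), np.float64(36.6)) (np.float64(-46.5), np.float64(36.3))
or (array([270.3, 239.6]), np.int32(21), array([505.6,  24. , 112.5]), [[492.0, 21.0, 108.0], [513.0, 28.0, 116.0]]) (np.float64(-43.3), np.float64(45.4)) (np.float64(-44.9), np.float64(45.8))
gr (array([284.9, 251.6]), np.int32(16), array([480.7, -16.6,  77.6]), [[477.0, -23.0, 72.0], [490.0, -12.0, 82.0]]) (np.float64(-73.4), np.float64(8.9))
red (np.float64(45.2), np.float64(-212.9))
red (np.float64(42.6), np.float64(-48.8))
red (np.float64(42.2), np.float64(-99.2))
red (np.float64(42.2), np.float64(100.2))
[511.3 -21. ]
```

apply_moves:
  rows: "10 -45 10 -0.1; 15 -45 10 -0.1; 15 -45 10 -0.1; 15 -45 10 -0.1;15 -45 10 -0.1;15 -45 10 -0.1;15 -45 10 -0.1;15 -45 10 -0.1;15 -45 0 -0.1;15 -45 0 -0.04"
  fingers: 60
  squeeze: 20

```text
clock: 1.1
tcp_pos: [434.5, 117.2, 290.7]
eef_rot: [-3.133, -0.004, 1.706]
contact_force: [-0.2, -0.5, 0.0]
width: 59.9
```

apply_moves:
  rows: "25 -35 0 0.03;25 -35 0 0;12 -25 0 0;0 0 0 0"

```text
clock: 1.5
tcp_pos: [498.3, 10.5, 291.3]
eef_rot: [-3.135, -0.003, 1.725]
contact_force: [0.2, -0.0, -0.0]
width: 59.8
```

```bash
python3 - <<'E'
from h import *
d=cam("wrist"); cv2.imwrite("pics/w1.png",d["frame"]); np.savez("w1.npz",**d)
for b in blobs(d,(5,110,60),(25,255,255),40,85,140): print("or",b,dry(b[2]))
for b in blobs(d,(45,80,40),(95,255,255),20,60,100): print("gr",b[:3],dry(b[2]))
for b in blobs(d,(0,190,60),(4,255,255),40,90,140): print("red",b[:3],dry(b[2]))
print(robot.observe()["tcp_pos"])
E
```

```text
or (array([344.3, 137.4]), np.int32(44), array([572.3,  90.9,  95.7]), [[570.0, 80.0, 86.0], [574.0, 102.0, 104.0]]) (np.float64(33.5), np.float64(100.5))
or (array([282.8, 183. ]), np.int32(166), array([506.3,  26.3, 111.9]), [[496.0, 21.0, 89.0], [517.0, 30.0, 114.0]]) (np.float64(-42.2), np.float64(47.5))
or (array([282.9, 191.4]), np.int32(111), array([507.9,  16.3, 112.3]), [[497.0, 12.0, 111.0], [519.0, 20.0, 114.0]]) (np.float64(-42.3), np.float64(37.4))
gr (array([262.2, 207.5]), np.int32(75), array([484.3, -16. ,  77.6])) (np.float64(-70.8), np.float64(9.4))
red (array([357.1, 136.8]), np.int32(452), array([582.9,  93.4, 112.6])) (np.float64(44.3), np.float64(101.2))
red (array([346.3, 356.3]), np.int32(272), array([ 640.1, -213.9,  100. ])) (np.float64(50.6), np.float64(-211.3))
[497.65086806  12.42689899 291.11098631]
```

View pics/w1.png

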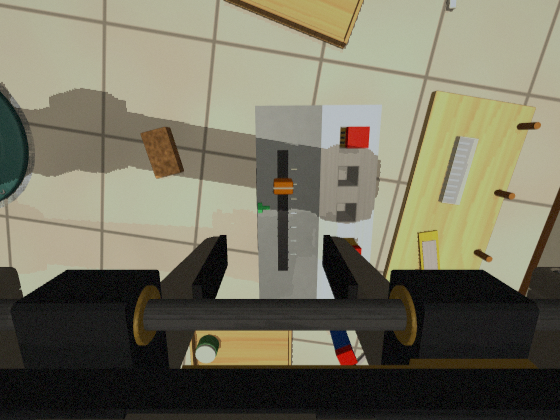

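The wrist view shows the grip at (283,187), the slot running from v=150 to v=270, and the green mark at (262,208). I'm going down to grip the fader.

apply_moves:
  rows: "4 4 -45 0.01;3 3 -45 0;0 0 -45 0;0 0 -45 0;0 0 -20 0;0 0 -4 0;0 0 0 0"

```text
clock: 2.25
tcp_pos: [501.3, 30.6, 81.0]
eef_rot: [-3.136, -0.012, 1.751]
contact_force: [0.7, -0.2, 0.8]
width: 60.3
```

```bash
python3 - <<'E'
from h import *
s=robot.observe(); print(s["tcp_pos"],s["eef_rot"],dry(s["tcp_pos"]),s["contact_force"])
E
```

```text
[501.28548458  30.5853838   80.98802581] [-3.1364966  -0.01163712  1.7505584 ] (np.float64(-46.5), np.float64(52.6)) [ 0.71909168 -0.20448402  0.80152898]
```

apply_moves:
  rows: "2.5 -10.5 3 -0.015;0 0 0 0"

```text
clock: 2.45
tcp_pos: [505.3, 20.6, 86.3]
eef_rot: [-3.14, -0.012, 1.736]
contact_force: [0.0, -0.8, -0.5]
width: 60.2
```

apply_moves:
  rows: "0 0 0 0;0 0 0 0;0 0 0 0;0 0 0 0"
  fingers: 0

```text
clock: 2.85
tcp_pos: [507.7, 20.8, 89.8]
eef_rot: [3.136, -0.013, 1.735]
contact_force: [0.0, -0.2, -0.3]
width: 30.0
```

apply_moves:
  rows: "0 0 -3 0;0 0 -2 0"

```text
clock: 3.05
tcp_pos: [506.1, 20.5, 87.1]
eef_rot: [3.14, -0.016, 1.735]
contact_force: [-6.9, -1.1, 33.3]
width: 23.5
```

apply_moves:
  rows: "2 -12 0 0;3 -20 0 0;3 -20 0 0;3 -20 0 0;2.5 -15 0 0;2 -10 0 0"

```text
clock: 3.65
tcp_pos: [521.4, -73.9, 87.3]
eef_rot: [3.141, -0.023, 1.74]
contact_force: [-2.0, 2.0, 4.7]
width: 23.8
```

apply_moves:
  rows: "1 -6 0 0;1 -6 0 0"

```text
clock: 3.85
tcp_pos: [522.4, -79.6, 87.2]
eef_rot: [-3.14, -0.035, 1.741]
contact_force: [-4.1, 21.3, 9.6]
width: 23.8
```

apply_moves:
  rows: "0.5 -3 0 0;0.5 -3 0 0;0.5 -3 0 0"

```text
clock: 4.15
tcp_pos: [522.4, -79.3, 87.2]
eef_rot: [-3.136, -0.047, 1.747]
contact_force: [-3.0, 7.0, 5.5]
width: 24.0
```

Hard against the stop at dryer y of about -59.5, so the fader is closed. Releasing and rising.

apply_moves:
  rows: "0 0 0 0;0 0 0 0;0 0 0 0;0 0 30 0;0 0 40 0;0 0 40 0;20 -8 10 0;30 -8 0 0;20 -5 0 0;0 0 0 0"
  fingers: 60

```text
clock: 5.15
tcp_pos: [593.4, -102.7, 211.6]
eef_rot: [-3.136, -0.043, 1.748]
contact_force: [-0.3, -0.1, -0.4]
width: 59.8
```

```bash
python3 - <<'E'
from h import *
s=robot.observe(); print(s["tcp_pos"],s["eef_rot"])
d=cam("wrist"); cv2.imwrite("pics/w2.png",d["frame"])
for b in blobs(d,(5,110,60),(25,255,255),40,100,140): print("or",b[:3],dry(b[2]))
for b in blobs(d,(0,150,60),(4,255,255),40,90,140): print("red",b[:3],dry(b[2]))
d=cam("top")
for b in blobs(d,(5,110,60),(25,255,255),6,82,140): print("or",b[:3],dry(b[2]))
for b in blobs(d,(0,190,100),(4,255,255),20,90,140): print("red",b[:3],dry(b[2]))
print(w(42.5,-100))
E
```

```text
[ 593.40593442 -102.69582159  211.55061466] [-3.13617843 -0.04301075  1.7482721 ]
or (array([206. , 172.3]), np.int32(228), array([523.8, -74.3, 112. ])) (np.float64(-41.4), np.float64(-54.6))
or (array([206.4, 181.9]), np.int32(193), array([525.5, -83.1, 112.2])) (np.float64(-41.1), np.float64(-63.5))
red (array([303. ,   3.1]), np.int32(180), array([585.4,  80.9, 108.9])) (np.float64(44.7), np.float64(88.5))
red (array([298.1, 167.6]), np.int32(688), array([607.7, -54.8, 112.7])) (np.float64(44.6), np.float64(-49.0))
red (array([296.3, 219.2]), np.int32(665), array([ 615.5, -103.3,  112.7])) (np.float64(44.4), np.float64(-98.2))
or (array([ 37., 172.]), np.int32(7), array([621.4, 669.8, 100.6])) (np.float64(176.4), np.float64(663.6))
or (array([ 48.4, 173.1]), np.int32(8), array([621.2, 637.5, 101.7])) (np.float64(170.9), np.float64(631.8))
red (array([366.4, 200.6]), np.int32(77), array([ 638.7, -218.5,   99.5])) (np.float64(48.4), np.float64(-215.6))
red (array([247.9, 208.1]), np.int32(79), array([581.4,  92.1, 113.3])) (np.float64(42.6), np.float64(100.2))
[ 614.  -105.4]
```

View pics/w2.png

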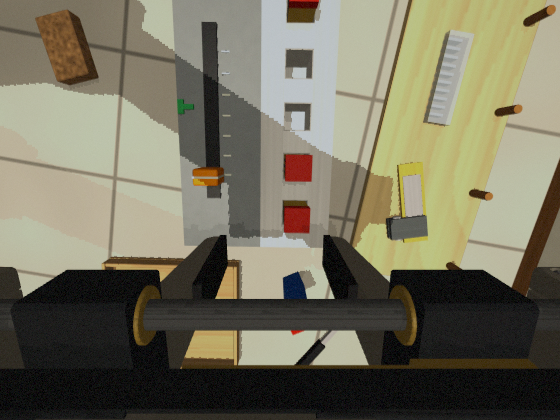

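apply_moves:
  rows: "15 -2 0 0;5 -1 -25 -0.013;0 0 -40 0;0 0 0 0"

```text
clock: 5.65
tcp_pos: [607.3, -104.4, 144.6]
eef_rot: [-3.132, -0.046, 1.734]
contact_force: [-0.4, 0.2, -0.4]
width: 59.7
```

```bash
python3 - <<'E'
from h import *
s=robot.observe(); print(s["tcp_pos"],s["eef_rot"],dry(s["tcp_pos"]))
E
```

```text
[ 607.34356186 -104.36096585  144.56711115] [-3.13198113 -0.04649492  1.73400485] (np.float64(36.1), np.float64(-97.9))
```

apply_moves:
  rows: "7 -1 0 0;2 -1 -35 0;0 0 -20 0;0 0 -5 0"

```text
clock: 6.05
tcp_pos: [620.2, -106.8, 90.5]
eef_rot: [-3.141, -0.045, 1.735]
contact_force: [0.0, -0.4, -0.0]
width: 60.0
```

apply_moves:
  rows: "-6 1 -5 0;0 0 -2 0"

```text
clock: 6.25
tcp_pos: [615.2, -106.1, 85.8]
eef_rot: [3.139, -0.044, 1.735]
contact_force: [0.3, 0.4, 0.7]
width: 60.0
```

apply_moves:
  rows: "0 0 0 0;0 0 -1 0;0 0 -1 0;0 0 -1 0;0 0 0 0;0 0 0 0"
  fingers: 0
  squeeze: 30

```text
clock: 6.85
tcp_pos: [616.7, -106.4, 86.2]
eef_rot: [3.135, -0.043, 1.735]
contact_force: [-0.4, 0.6, 0.4]
width: 23.9
```

apply_moves:
  rows: "0 0 10 0;0 0 20 0;0 0 25 0;0 0 25 0;0 0 20 0"

```text
clock: 7.35
tcp_pos: [615.0, -105.6, 187.7]
eef_rot: [3.14, -0.044, 1.735]
contact_force: [-0.4, -0.5, -1.5]
width: 23.7
```

apply_moves:
  rows: "0 0 25 0;-4 15 5 -0.02;-8 30 0 -0.03;-9 38 0 -0.04;-9 38 0 -0.04;-9 38 0 -0.04;-9 38 0 -0.04;-9 38 0 -0.04;-9 38 0 -0.04;-9 38 0 -0.03"

```text
clock: 8.35
tcp_pos: [538.8, 206.1, 230.3]
eef_rot: [3.127, -0.041, 1.385]
contact_force: [1.2, -0.7, -1.8]
width: 24.0
```

apply_moves:
  rows: "-9 38 0 -0.03;-9 38 0 0;-9 25 0 0;-6 12 0 0;0 0 0 0"

```text
clock: 8.85
tcp_pos: [500.6, 330.0, 232.7]
eef_rot: [3.127, -0.044, 1.363]
contact_force: [0.2, -0.2, -0.6]
width: 23.5
```

```bash
python3 - <<'E'
from h import *
d=cam("top"); cv2.imwrite("pics/t3.png",d["frame"][180:330,100:440]); W=world(d)
q=W[195:300,100:225]; mm=((q[...,2]>16)&(q[...,2]<32)).astype(np.uint8); n,l,s,c=cv2.connectedComponentsWithStats(mm)
i=1+np.argmax(s[1:,4]); print("tray",s[i],cv2.minAreaRect(q[l==i][:,:2].astype(np.float32)))
for b in blobs(d,(0,190,100),(4,255,255),10,80,240): print("red",b[:3])
print(robot.observe()["tcp_pos"])
E
```

```text
tray [ 38   7  68  77 381] ((489.344482421875, 309.12469482421875), (161.53317260742188, 180.7333984375), 78.8477554321289)
red (array([366.4, 200.6]), np.int32(77), array([ 638.7, -218.3,   99.5]))
red (array([304.4, 204.9]), np.int32(74), array([605.6, -54.7, 113.1]))
red (array([247.8, 208.1]), np.int32(78), array([580.8,  92.2, 113.5]))
[501.36879227 328.62530977 232.8354512 ]
```

apply_moves:
  rows: "3 8 -20 0.01;2 6 -35 0;0 0 -35 0;0 0 -25 0;0 0 -10 0;0 0 0 0"

```text
clock: 9.5
tcp_pos: [514.7, 329.6, 107.8]
eef_rot: [3.119, -0.044, 1.354]
contact_force: [-0.4, -0.2, -0.6]
width: 23.4
```

apply_moves:
  rows: "-8 13 -8 0.02;0 0 -8 0;0 0 -6 0"

```text
clock: 9.8
tcp_pos: [509.4, 343.6, 88.6]
eef_rot: [3.114, -0.049, 1.374]
contact_force: [0.8, 0.2, -2.0]
width: 24.1
```

apply_moves:
  rows: "0 0 -3 0;0 0 0 0"

```text
clock: 10.0
tcp_pos: [509.1, 344.2, 85.3]
eef_rot: [3.114, -0.05, 1.375]
contact_force: [-0.4, 0.5, -1.2]
width: 23.6
```

apply_moves:
  rows: "-1 0 -2.5 0;0 0 -2.5 0;0 0 -1 0"

```text
clock: 10.3
tcp_pos: [508.6, 344.5, 79.7]
eef_rot: [3.113, -0.051, 1.375]
contact_force: [-0.3, -0.1, -2.2]
width: 23.7
```

```bash
python3 - <<'E'
from h import *
d=cam("scene"); cv2.imwrite("pics/s4.png",cv2.resize(d["frame"][70:220,230:430],None,fx=3,fy=3))
E
```

```text
(no output)
```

View pics/s4.png

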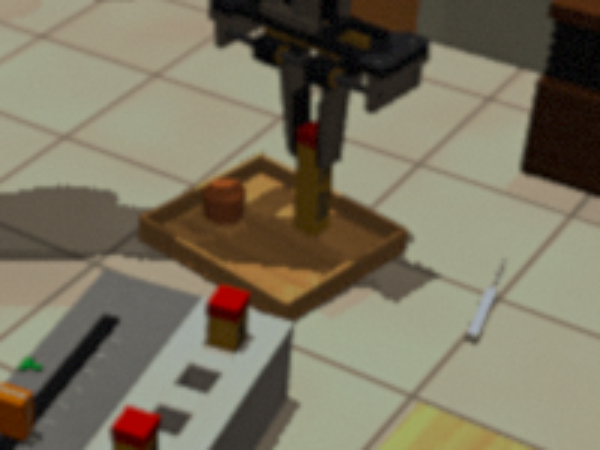

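The cartridge is held upright just above the tray floor, clear of the tin. I'll lower until it touches.

apply_moves:
  rows: "0 0 -1.5 0;0 0 -1 0"

```text
clock: 10.55
tcp_pos: [509.1, 344.8, 78.3]
eef_rot: [3.113, -0.052, 1.375]
contact_force: [-2.7, -1.0, 10.7]
width: 23.8
```

apply_moves:
  rows: "0 0 0 0;0 0 0 0;0 0 0 0;0 0 0 0"
  fingers: 46

```text
clock: 10.95
tcp_pos: [510.0, 345.3, 79.2]
eef_rot: [3.111, -0.054, 1.375]
contact_force: [0.3, -0.2, 0.7]
width: 45.7
```

apply_moves:
  rows: "0 0 10 0;0 0 25 0;0 0 40 0;0 0 40 0;0 -10 25 0;0 0 0 0"

```text
clock: 11.55
tcp_pos: [509.2, 333.6, 226.0]
eef_rot: [3.111, -0.052, 1.374]
contact_force: [-0.2, 0.8, -0.3]
width: 46.0
```

```bash
python3 - <<'E'
from h import *
d=cam("scene"); cv2.imwrite("pics/s5.png",cv2.resize(d["frame"][70:220,230:430],None,fx=3,fy=3))
for b in blobs(d,(0,190,60),(5,255,255),10,10,140): print("red",b[:3],dry(b[2]))
d=cam("wrist");
for b in blobs(d,(0,150,60),(5,255,255),40,10,140): print("red",b[:3],dry(b[2]))
print(robot.observe()["tcp_pos"])
E
```

```text
red (array([335.7, 114.4]), np.int32(43), array([512.7, 341.8, 105.2])) (np.float64(15.6), np.float64(357.8))
red (array([306. , 169.8]), np.int32(96), array([583.2,  90.8, 112.9])) (np.float64(44.2), np.float64(98.6))
red (array([274.8, 211.5]), np.int32(124), array([608.7, -59. , 112.7])) (np.float64(44.9), np.float64(-53.3))
red (array([235.6, 275.3]), np.int32(181), array([ 641.7, -220.9,   99.6])) (np.float64(51.0), np.float64(-218.5))
red (array([271. , 198.5]), np.int32(541), array([512.1, 347.4, 104.7])) (np.float64(15.9), np.float64(363.4))
[506.88765099 334.3022401  222.24956021]
```

View pics/s5.png

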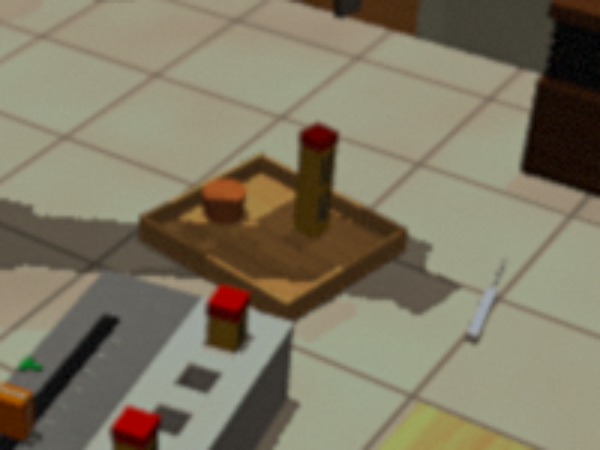

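The first cartridge is standing in the tray, centred near (510,345). On to the next one.

apply_moves:
  rows: "4 -15 5 0.02;9 -35 0 0.03;9 -38 0 0.04;9 -38 0 0.04;9 -38 0 0.04;9 -38 0 0.04;9 -38 0 0.04;9 -38 0 0.04;9 -38 0 0.03;9 -30 0 0.03"
  fingers: 60

```text
clock: 12.65
tcp_pos: [579.7, -14.7, 207.3]
eef_rot: [-3.137, -0.04, 1.758]
contact_force: [0.6, -0.1, -0.9]
width: 59.8
```

apply_moves:
  rows: "8 -30 0 0.01;3 -10 -20 0;0 0 -20 0;0 0 0 0"

```text
clock: 13.05
tcp_pos: [587.8, -62.0, 158.5]
eef_rot: [-3.125, -0.039, 1.76]
contact_force: [-0.4, 0.2, -1.1]
width: 59.8
```

Roll mostly recovers on the way back. I need +18 in x, +6 in y and -0.025 twist.

apply_moves:
  rows: "16 6 0 -0.02;0 0 -25 -0.005;0 0 -15 0;0 0 0 0"

```text
clock: 13.45
tcp_pos: [602.5, -53.5, 114.5]
eef_rot: [-3.119, -0.041, 1.736]
contact_force: [-0.2, 0.1, -0.0]
width: 60.0
```

apply_moves:
  rows: "3 -2.5 -15 0;0 0 -10 0;0 0 -3 0"

```text
clock: 13.75
tcp_pos: [606.3, -55.6, 85.7]
eef_rot: [-3.12, -0.041, 1.737]
contact_force: [0.7, -0.2, 0.4]
width: 60.1
```

apply_moves:
  rows: "0 0 0 0;0 0 -1 0;0 0 -1 0;0 0 -1 0;0 0 0 0;0 0 0 0"
  fingers: 0

```text
clock: 14.35
tcp_pos: [606.9, -55.9, 83.5]
eef_rot: [-3.122, -0.041, 1.737]
contact_force: [-0.0, 0.5, -1.0]
width: 23.6
```

apply_moves:
  rows: "0 0 10 0;0 0 20 0;0 0 25 0;0 0 25 0;0 0 25 0;0 0 20 0;-2 10 5 -0.01;-6 25 0 -0.03;-9 38 0 -0.04;-9 38 0 -0.04"

```text
clock: 15.35
tcp_pos: [581.3, 49.7, 225.7]
eef_rot: [-3.129, -0.036, 1.599]
contact_force: [0.9, 0.0, -1.1]
width: 23.7
```

apply_moves:
  rows: "-9 38 0 -0.04;-9 38 0 -0.04;-9 38 0 -0.04;-9 38 0 -0.04;-9 30 0 -0.04;-7 20 0 -0.02;-6 10 0 0;0 0 0 0"

```text
clock: 16.15
tcp_pos: [515.6, 274.6, 231.0]
eef_rot: [-3.128, -0.039, 1.377]
contact_force: [0.4, -0.3, -2.5]
width: 23.6
```

apply_moves:
  rows: "-6 20 0 0;-4 12 -20 0;0 0 0 0"

```text
clock: 16.45
tcp_pos: [507.4, 302.5, 212.1]
eef_rot: [-3.13, -0.038, 1.373]
contact_force: [-0.1, -0.1, -1.8]
width: 23.6
```

```bash
cat >> h.py <<'E'
def tray():
    d=cam("top"); W=world(d); q=W[185:310,90:228]; mm=((q[...,2]>16)&(q[...,2]<32)).astype(np.uint8); n,l,s,c=cv2.connectedComponentsWithStats(mm)
    i=1+np.argmax(s[1:,4]); print("tray",s[i],cv2.minAreaRect(q[l==i][:,:2].astype(np.float32)))
    for n in("top","scene"):
        if n=="scene": d=cam(n)
        for b in blobs(d,(0,190,60),(5,255,255),10,10,240): print(n,"red",b[:3])
    print(robot.observe()["tcp_pos"]); return d
E
python3 -c "from h import *; tray()"
```

```text
tray [ 63  21  53  73 293] ((485.1920166015625, 288.9130859375), (120.80770111083984, 181.20103454589844), 79.5815658569336)
top red (array([366.3, 200.8]), np.int32(82), array([ 637.7, -218.6,  100.2]))
top red (array([247.8, 208.1]), np.int32(78), array([581. ,  92.3, 112.7]))
scene red (array([336.1, 114.5]), np.int32(46), array([512.1, 342.4, 104.9]))
scene red (array([306.1, 169.6]), np.int32(95), array([583.9,  90.8, 113. ]))
scene red (array([235.5, 275.2]), np.int32(181), array([ 641.2, -220.5,   99.5]))
[509.98913945 301.583336   214.72696208]
```

apply_moves:
  rows: "-5 8 -20 0;-1 0 -35 0;0 0 -35 0;0 0 -15 0;0 0 0 0"

```text
clock: 17.05
tcp_pos: [512.0, 303.2, 114.1]
eef_rot: [3.139, -0.047, 1.36]
contact_force: [0.0, -1.1, -0.7]
width: 24.2
```

apply_moves:
  rows: "-8 8 -10 0.015;0 0 -10 0;0 0 -8 0;0 0 -4 0"

```text
clock: 17.45
tcp_pos: [506.9, 312.7, 84.9]
eef_rot: [3.134, -0.053, 1.375]
contact_force: [-0.4, 0.5, -1.3]
width: 23.9
```

apply_moves:
  rows: "-2 -3 -4 0;0 0 -3 0;0 0 -2 0"

```text
clock: 17.75
tcp_pos: [505.2, 309.6, 75.5]
eef_rot: [3.133, -0.054, 1.375]
contact_force: [1.0, 0.7, 1.0]
width: 23.7
```

apply_moves:
  rows: "0 0 -1.5 0;0 0 -1 0"

```text
clock: 17.95
tcp_pos: [506.0, 309.7, 75.2]
eef_rot: [3.133, -0.055, 1.375]
contact_force: [-3.4, -2.1, 7.3]
width: 24.2
```

apply_moves:
  rows: "0 0 0 0;0 0 0 0;0 0 0 0;0 0 0 0"
  fingers: 46

```text
clock: 18.35
tcp_pos: [507.3, 310.3, 76.4]
eef_rot: [3.131, -0.058, 1.375]
contact_force: [0.1, -0.3, -0.0]
width: 46.0
```

apply_moves:
  rows: "0 0 10 0;0 0 25 0;0 0 40 0;0 0 40 0;4 -15 30 0.02;9 -30 0 0.03;9 -38 0 0.04;9 -38 0 0.04;9 -30 0 0.04;8 -20 0 0.04"

```text
clock: 19.35
tcp_pos: [554.4, 137.2, 234.1]
eef_rot: [3.125, -0.061, 1.602]
contact_force: [-0.0, 1.1, 0.1]
width: 46.3
```

```bash
python3 -c "
from h import *
tray();print(robot.observe()['eef_rot'],w(42.5,100))"
```

```text
tray [ 40  17  56  74 303] ((492.3375549316406, 323.46697998046875), (133.57275390625, 181.59466552734375), 79.49954986572266)
top red (array([366.3, 200.8]), np.int32(82), array([ 637.1, -218.5,   99.3]))
top red (array([247.9, 208.1]), np.int32(78), array([581.1,  92.1, 112.5]))
top red (array([148.9, 225.2]), np.int32(86), array([508.7, 345.5, 104.4]))
top red (array([162. , 228.1]), np.int32(85), array([505.2, 310.5, 104.9]))
scene red (array([331.6, 117.6]), np.int32(124), array([510.1, 319.9, 104.6]))
scene red (array([305.6, 170.4]), np.int32(90), array([584.5,  87.2, 112.6]))
scene red (array([235.6, 275.3]), np.int32(180), array([ 641.7, -221.5,   99.8]))
[555.29079757 135.65205356 234.1659309 ]
[ 3.12407453 -0.05967449  1.59689441] [581.3  91.9]
```

Two cartridges are standing in the tray. Now the last one, at (581,92).

apply_moves:
  rows: "13 -22 -15 0.07;10 -18 -25 0.05;3 -4 -25 0.02;0 0 -15 0;0 0 0 0"
  fingers: 60

```text
clock: 19.95
tcp_pos: [581.9, 96.3, 154.5]
eef_rot: [3.12, -0.064, 1.744]
contact_force: [-1.1, -0.6, -0.0]
width: 59.9
```

apply_moves:
  rows: "-1 -4 -25 -0.01;0 0 -20 0;0 0 0 0"

```text
clock: 20.25
tcp_pos: [581.7, 97.0, 111.4]
eef_rot: [3.117, -0.066, 1.737]
contact_force: [-0.4, -0.0, 0.1]
width: 60.2
```

```bash
python3 -c "
from h import *
s=robot.observe();print(s['tcp_pos'],s['eef_rot'],dry(s['tcp_pos']))"
```

```text
[581.74518715  97.01070116 111.40819612] [ 3.11653101 -0.06641781  1.73695149] (np.float64(43.8), np.float64(105.0))
```

apply_moves:
  rows: "0 -6 -12 0;0 0 -9 0;0 0 -4 0"

```text
clock: 20.55
tcp_pos: [583.7, 93.1, 88.6]
eef_rot: [3.111, -0.068, 1.74]
contact_force: [0.1, 0.3, -0.5]
width: 59.7
```

apply_moves:
  rows: "0 0 -1 0;0 0 -1 0;0 0 -1 0;0 0 -1 0;0 0 0 0;0 0 0 0"
  fingers: 0

```text
clock: 21.15
tcp_pos: [583.9, 93.2, 85.1]
eef_rot: [3.111, -0.068, 1.739]
contact_force: [-0.2, 0.6, 0.3]
width: 24.1
```

apply_moves:
  rows: "0 0 10 0;0 0 20 0;0 0 25 0;0 0 25 0;0 0 25 0;0 0 20 0;-4 10 5 -0.02;-10 25 0 -0.05;-14 35 0 -0.06;-14 35 0 -0.06"

```text
clock: 22.15
tcp_pos: [543.8, 192.5, 227.9]
eef_rot: [3.102, -0.067, 1.528]
contact_force: [0.7, -0.3, -2.6]
width: 24.1
```

apply_moves:
  rows: "-14 32 0 -0.06;-13 23 0 -0.05;-8 12 0 -0.05;0 0 0 0;0 0 0 0"

```text
clock: 22.65
tcp_pos: [504.8, 267.9, 231.6]
eef_rot: [3.101, -0.072, 1.37]
contact_force: [0.1, -0.3, -1.8]
width: 23.6
```

```bash
python3 -c "
from h import *
d=tray();print(robot.observe()['eef_rot']); cv2.imwrite('pics/s6.png',cv2.resize(d['frame'][40:260,190:430],None,fx=3,fy=2.7))"
```

```text
tray [ 83  25  33  69 219] ((483.09332275390625, 248.1816864013672), (190.9522247314453, 75.22000122070312), 3.783643960952759)
top red (array([366.3, 200.8]), np.int32(82), array([ 637.2, -218.2,   99.8]))
scene red (array([332. , 117.2]), np.int32(111), array([511.5, 330.2, 105. ]))
scene red (array([235.5, 275.2]), np.int32(184), array([ 641.4, -220.8,   99.6]))
[505.15012771 267.3550714  231.44625518]
[ 3.10085986 -0.07186697  1.36860181]
```

View pics/s6.png

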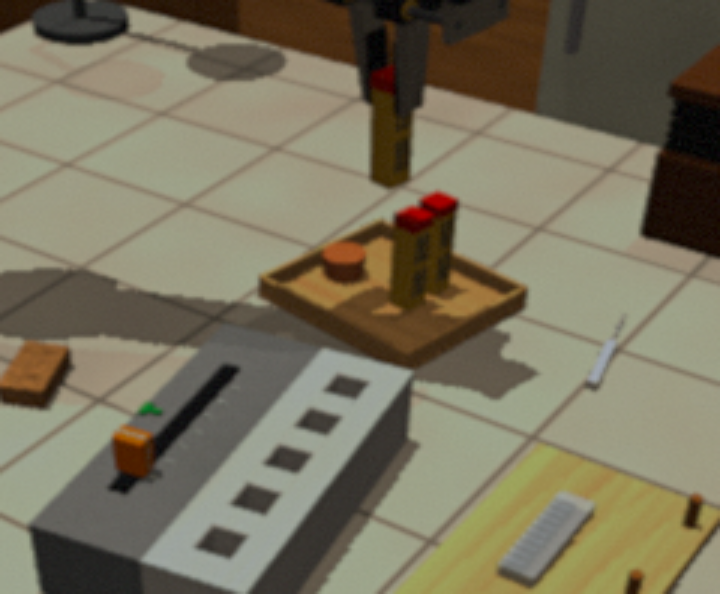

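Two cartridges stand in the tray, the third is held upright, all wells are empty and the fader is still closed. Lowering into the third slot.

apply_moves:
  rows: "-5 4 -20 0.005;-3 2 -35 0;-2 2 -35 0;-2 2 -20 0;0 0 0 0"

```text
clock: 23.25
tcp_pos: [498.6, 270.7, 120.5]
eef_rot: [3.095, -0.074, 1.365]
contact_force: [-0.3, -0.0, -1.2]
width: 23.5
```

apply_moves:
  rows: "-1 2 -14 0.005;-1 0 -10 0;0 0 -8 0;0 0 -4 0;0 0 -2 0"

```text
clock: 23.75
tcp_pos: [500.5, 271.4, 82.9]
eef_rot: [3.09, -0.078, 1.367]
contact_force: [-0.0, -0.5, -1.4]
width: 23.8
```

apply_moves:
  rows: "0 0 -2.5 0;0 0 -2 0;0 0 -1 0"

```text
clock: 24.05
tcp_pos: [501.1, 271.8, 77.8]
eef_rot: [3.089, -0.079, 1.368]
contact_force: [1.1, -1.6, -0.5]
width: 23.8
```

apply_moves:
  rows: "0 0 -1 0;0 0 -1 0"

```text
clock: 24.25
tcp_pos: [501.6, 272.4, 77.5]
eef_rot: [3.089, -0.081, 1.368]
contact_force: [-2.8, -1.4, 9.6]
width: 24.2
```

apply_moves:
  rows: "0 0 0 0;0 0 0 0;0 0 0 0;0 0 0 0"
  fingers: 46

```text
clock: 24.65
tcp_pos: [502.5, 273.1, 78.6]
eef_rot: [3.087, -0.083, 1.368]
contact_force: [-1.2, 0.0, -0.6]
width: 45.9
```

apply_moves:
  rows: "0 0 10 0;0 0 25 0;0 0 40 0;0 0 40 0;4 -15 30 0.02;7 -30 0 0.04;7 -38 0 0.04;7 -38 0 0.05;7 -38 0 0.05;0 -38 0 0.05"

```text
clock: 25.65
tcp_pos: [533.8, 75.5, 236.1]
eef_rot: [3.08, -0.085, 1.641]
contact_force: [0.8, 0.2, 0.1]
width: 46.0
```

```bash
python3 -c "
from h import *
d=tray();print(robot.observe()['eef_rot']); cv2.imwrite('pics/s7.png',d['frame'])
d=cam('wrist')
for b in blobs(d,(5,110,60),(25,255,255),40,100,140): print('or',b[:3],dry(b[2]))
for b in blobs(d,(45,80,40),(95,255,255),20,60,100): print('gr',b,dry(b[2]))
"
```

```text
tray [ 40  17  76  77 493] ((489.1919250488281, 309.40673828125), (162.02072143554688, 180.1776123046875), 78.99583435058594)
top red (array([366.3, 200.9]), np.int32(81), array([ 638. , -218.7,   99.5]))
top red (array([149. , 225.1]), np.int32(85), array([508.9, 344.9, 104.8]))
top red (array([162.1, 228.1]), np.int32(86), array([504.8, 309.9, 105.7]))
top red (array([176.6, 231. ]), np.int32(89), array([501.1, 271. , 104.7]))
scene red (array([326.6, 121. ]), np.int32(200), array([509.1, 303.2, 104.6]))
scene red (array([235.4, 275.2]), np.int32(187), array([ 641.2, -221.3,   99.7]))
[533.74526136  70.56536503 236.2523703 ]
[ 3.08066353 -0.08360583  1.63019001]
or (array([250. , 337.6]), np.int32(237), array([522.8, -72.4, 110.7])) (np.float64(-42.0), np.float64(-52.5))
or (array([250.9, 347.6]), np.int32(93), array([524.3, -82.6, 112.7])) (np.float64(-42.2), np.float64(-62.8))
```

View pics/s7.png

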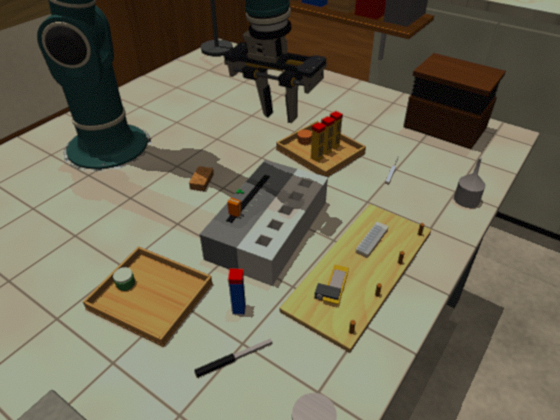

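All three cartridges stand in the tin tray, the tray hasn't moved, and tin and jar are in place. Back to the fader at (521,-80).

apply_moves:
  rows: "-2 -35 0 0.03;-2 -40 0 0.03;-2 -35 0 0.03;-2 -25 -20 0.02;-2 -10 -30 0;0 0 -30 0;0 0 0 0"
  fingers: 60
  squeeze: 20

```text
clock: 26.5
tcp_pos: [525.2, -65.0, 157.5]
eef_rot: [3.075, -0.088, 1.76]
contact_force: [0.0, 0.3, -0.5]
width: 60.2
```

apply_moves:
  rows: "-3 -14 -10 -0.02;0 -2 -25 -0.005;0 0 -20 0;0 0 -8 0;0 0 0 0"

```text
clock: 27.0
tcp_pos: [526.3, -80.3, 97.2]
eef_rot: [3.066, -0.087, 1.738]
contact_force: [-0.1, -0.4, -0.2]
width: 60.3
```

apply_moves:
  rows: "-5 0 -6 0;0 0 -3 0"

```text
clock: 27.2
tcp_pos: [522.4, -80.3, 89.8]
eef_rot: [3.063, -0.087, 1.738]
contact_force: [0.4, -0.1, 1.2]
width: 59.8
```

apply_moves:
  rows: "0 0 -1 0;0 0 -1 0;0 0 -1 0;0 0 -1 0;0 0 0 0;0 0 0 0"
  fingers: 0

```text
clock: 27.8
tcp_pos: [523.3, -80.2, 87.0]
eef_rot: [3.06, -0.087, 1.739]
contact_force: [-0.0, 0.7, 0.2]
width: 25.0
```

apply_moves:
  rows: "-2 12 0 0;-3 18 0 0;-3 18 0 0;-2 10 0 0;0 0 0 0"

```text
clock: 28.3
tcp_pos: [513.6, -20.8, 87.0]
eef_rot: [3.058, -0.083, 1.737]
contact_force: [1.4, 0.0, -2.0]
width: 25.0
```

apply_moves:
  rows: "-1.2 7 0 0;0 0 0 0"

```text
clock: 28.5
tcp_pos: [512.4, -13.1, 87.0]
eef_rot: [3.058, -0.083, 1.737]
contact_force: [1.6, 2.6, -1.7]
width: 24.9
```

```bash
python3 -c "
from h import *
print(robot.observe()['tcp_pos'])
d=cam('wrist');cv2.imwrite('pics/w8.png',d['frame'])
for b in blobs(d,(45,80,40),(95,255,255),20,60,100): print('gr',b[:3],dry(b[2]))
"
```

```text
[512.35844964 -13.10436999  86.99295208]
gr (array([224.2, 242. ]), np.int32(188), array([481.5, -14.9,  77.4])) (np.float64(-73.4), np.float64(10.9))
```

Release, back off, and check the fader against the marker.

apply_moves:
  rows: "0 0 0 0;0 0 0 0;0 0 0 0;0 0 20 0;0 0 40 0;0 0 40 0;0 -20 35 0;0 -40 25 0;0 -40 0 0;0 0 0 0"
  fingers: 60

```text
clock: 29.55
tcp_pos: [509.5, -120.0, 253.8]
eef_rot: [3.06, -0.081, 1.734]
contact_force: [-0.1, -0.0, -0.6]
width: 60.3
```

```bash
python3 -c "
from h import *
print(robot.observe()['tcp_pos'])
d=cam('wrist');cv2.imwrite('pics/w9.png',d['frame'])
for b in blobs(d,(5,110,60),(25,255,255),40,100,140): print('or',b,dry(b[2]))
for b in blobs(d,(45,80,40),(95,255,255),20,60,100): print('gr',b,dry(b[2]))
"
```

```text
[ 509.54465696 -120.03684026  253.75600674]
or (array([280.9, 106.6]), np.int32(133), array([511.5,  -7.8, 112.2]), [[501.0, -11.0, 110.0], [522.0, -4.0, 114.0]]) (np.float64(-42.6), np.float64(13.0))
or (array([280.8, 116.6]), np.int32(191), array([513. , -17.6, 111.9]), [[502.0, -22.0, 101.0], [524.0, -13.0, 114.0]]) (np.float64(-42.8), np.float64(3.1))
gr (array([254.6, 115.7]), np.int32(105), array([484.3, -15.9,  77.5]), [[479.0, -22.0, 76.0], [494.0, -11.0, 79.0]]) (np.float64(-70.8), np.float64(9.5))
```

View pics/w9.png

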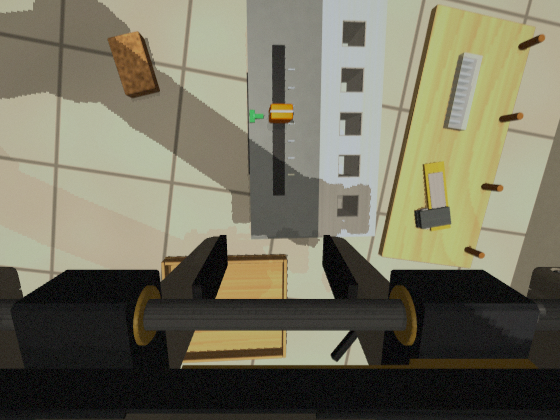

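Grip at (281,112) and marker at (255,116) are level: dryer y of about 8.3 against 9.5. One last check of the cartridges, then I hand in.

```bash
python3 -c "
from h import *
d=tray(); cv2.imwrite('pics/s10.png',d['frame'])
for b in blobs(d,(5,110,60),(25,255,255),20,95,140): print('or',b[2],dry(b[2]))
robot.job_done()"
```

```text
tray [ 40  17  76  77 498] ((489.56890869140625, 309.73541259765625), (162.01731872558594, 180.74330139160156), 78.91915893554688)
top red (array([148.8, 225.2]), np.int32(86), array([508.9, 346. , 104.4]))
top red (array([162. , 228.1]), np.int32(86), array([504.9, 310.6, 104.3]))
top red (array([176.6, 231. ]), np.int32(87), array([501.2, 270.6, 105.1]))
scene red (array([326.5, 121.4]), np.int32(228), array([509.1, 302.3, 104.3]))
scene red (array([235.2, 275.2]), np.int32(198), array([ 640.7, -221.7,   99.8]))
[ 509.56975904 -113.85454787  252.18454991]
or [194.9 968.2 109.6] (np.float64(-195.6), np.float64(1027.6))
or [514.1 -17.8 109.3] (np.float64(-41.7), np.float64(2.7))
the job is handed in; nothing more can be done
```

The dryer is unloaded and the job is handed in; the simulator gives no verdict, so what follows is from my own checks. I slid the fader to its closed stop and lifted the three cartridges present, one at a time, into the left tray with the copper tin. With the last one in the tray, I set the fader at the green marker.

**Cartridges:** the last pictures show all three standing apart in the tray, released, with their caps about 105 mm high. The tray has not moved from where it started.

**Tin, jar and bystanders:** after the last cartridge, the tin and jar were seen still in their own trays. The comb, clip, burnisher and probe looked undisturbed. The blue look-alike stood where it started in the last check.

**Fader:** the wrist camera puts the grip about 1 to 1.5 mm from the marker, within the 6 mm allowed. The last scene-camera reading was about 7 mm off. I trust the wrist reading, because in the scene view I took only one of the two orange patches of the grip, and its side face biases the result.

**Tool tilt:** the tool had leaned by about 0.08 rad by the end. This did not affect the grasps.

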